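# Load a relay into the push-latch tester and arm it

## Robot

A 7-joint arm with a two-finger parallel gripper is mounted at the origin on the work surface. World frame = base frame: x ahead of the robot, y to its left, z up, the work surface at z = 0. Lengths are in m, angles in rad, forces in N, time in s.
With the tool pointing down it reaches from about 0.425 to 0.875 m from the base axis. Payload 4.7 kg.
Tool frame: the origin (TCP) lies midway between the tips of the shut fingers; the grasp point (between the pads) lies 19 mm behind it; z points along the fingers, y is the direction in which the jaws open and shut (so a half turn about z gives the same grasp; the last joint's range is limited). The gripper opens to 87 mm and grips with 3 to 60 N. Pads are 19 mm wide; open, the fingers measure 117 mm over their backs; the gripper's body (75 mm by 190 mm) begins 51 mm behind the grasp point.
Start: joints at [1.195, 0.321, -0.07, 1.45, 0.023, 1.371, -0.057], TCP at [0.247, -0.601, 0.2] pointing down, gripper open.
Joint ranges: [-2.86, 2.86], [-0.3, 2.09], [-1.38, 1.24], [0.06, 2.45], [-1.56, 4.7], [0.09, 2.05], [-2.69, 2.69]. Speed limits (rad/s): [2.57, 2.57, 3.14, 3.14, 3.14, 3.14, 3.14].

## Interface

Orientations are given as a rotation vector (axis times angle).
In Python, from cell import telemetry, optics, ticket, spotter gives the robot as it stands.
- The arm moves only by the tool servo_tool, never from a script. Its argument "motion" is a list of rows, each an object with "linear": the shift along the tool's x, y, z in mm, a list of three; "dr": the turn, a rotation vector about the tool's x, y, z in rad, a list of three. In form: [{"linear": [dx, dy, dz], "dr": [ax, ay, az]}, ...]. A call has 1 to 5 rows; each row shifts and turns the commanded pose from where the row before left it, along the tool's axes as they then stand; what a row does not reach is not made up. A row lasts 1/8 s, in which the tool goes at most 62.5 mm and 10.7 degrees, less where a joint would pass 70% of its speed; a pose out of reach is approached as far as the arm can. A call is refused whole if a number of a shift passes 62.5 or a number of a turn 0.188, either way. A call with a gripper value outside its range is refused whole. "claw" is the opening, from 0 (shut) to 1 (fully open), set as the call begins (left out, the last holds). The fingers move at their own pace and stop on an object; "force" is the grip in N (left out, the last holds). Time passes only in rows, so rows that do not move let the fingers close. It gives the time, the measured TCP pose, the force and the opening at its end, in the units of the state.
- telemetry.get_obs(): the state, without advancing time (a new reading comes with each control period).
- optics.read_camera(name): name is "scene" or "top" or "wrist"; returns (picture, depth): 420x560x3 uint8, red, green, blue; 420x560 float32, m along the optical axis (not along the pixel's ray), 0 where there is no reading.
- optics.camera_model(name): a dict with "fx", "fy", "cx", "cy" (pixels), "position" and "orientation" of the camera in the world; the wrist camera has in their place "T_tool_cam" (4x4, takes a point from camera to tool coordinates, whose origin is the TCP and whose axes are the flange's). Camera axes: x right, y up, looking along -z (the intrinsics and any distortion apply to the point x, -y, -z); pixel columns grow to the right and rows downward; lengths in m; the calibration is good to about 2 mm. A picture is of the moment at which its call begins: read the wrist's pose just before it. camera_model takes no time and is no camera call.
- ticket.finish_job(): hands the job in, once; it reports no verdict.
Trained networks look in the newest picture that a camera, given by its name, has taken for a name from the list of things; names that differ only in an ending like _2 or _b are one class to them, and where a whole thing is asked for, a point or a joint stands for the part that bears it (a point fixed in the world has none). Each returns a list of dicts, best first, with "confidence" (0 to 1); they miss things now and then, are a little off and sometimes report something else, mostly with a low value. They report only what shows in the picture. A call takes as long as a camera call.
- spotter.recognise(query, camera): "uv" ([column, row] in pixels, amid what is visible of it).
- spotter.cut_out(query, camera): "region" (420x560 bool, what is visible of it) and "uv" ([column, row] in pixels, amid what is visible of it).
- spotter.place_of(query, camera): "uv" ([column, row] in pixels: a listed point, or the origin of a listed thing).
The state is a dict: "time": time; "joints": joint angles; "joint_vel": joint speeds; "effort": joint torques, N m; "ee_pos": TCP position; "ee_rot": TCP orientation; "ft_force": force on the tool from outside, world axes, zero at the start; "torque": the same for the moment, N m; "finger_gap": opening from 0.0 (shut) to 1.0 (fully open).
Only numpy, scipy, OpenCV 4.12 (cv2) and the standard library are available. Lean on these libraries where they do the work, as an engineer would, in place of code of your own. Each camera call takes 0.05 s, during which the arm holds its last target. There are 200 camera calls.

## Task

Press the relay tester's steel flap, near its free edge beside the selector knob, to release its push latch so that it springs open, and lower the grey relay (do not drop it) into the bay so that it stands upright on the bay floor. Swing the flap down and press it home again so that it stays latched by itself, then turn the selector knob clockwise past its click to the end of its travel, and let go. Leave the other things on the desk where they are.

Things in the scene. Friction and masses are not known exactly. Their poses are not given: they have to be found in the camera images.
- tester: Relay tester: fixed grey metal case, 170 mm (its x) by 280 mm (y) by 100 mm high. Origin on the desk, under the flap bay; z up. The bay under the flap spans x -75 to +75, y -56 to +84 mm, walls 100 mm high. A black catch housing 66 mm high, 44 mm wide stands at its -y end, at y -85 to -56 mm. The solid console with the selector fills y -185 to -85 mm.
- bay_floor (a point): Middle of the bay's inner floor, 12 mm above the desk; axes are the tester's. Floor free for the relay: x +-75 mm, y -68 to +72 mm from here.
- flap_hinge (a point): Middle of the flap's hinge line, 97 mm above the desk at the tester's +y end, along the tester's x. A damped spring here (about 0.3 Nm, some 2 N at the free edge) swings the freed flap fully open in about a second and holds it there; pushed down and let go before it latches, it swings up again.
- flap (a joint): Flap angle, rad: 0 = latched shut and level; 1.6 = open, upright. Push-push latch at the free edge, latched at the start. Pressing the edge down 9 mm to the stop (-0.065 rad, 2 to 3 N) and letting go frees it and it springs up. Swinging it down from open, pressing to the same stop and letting go latches it at 0. A press short of the stop changes nothing; one too many frees it again.
- flap_press (a point): The place to press: on the flap's outer (top) face, 145 mm from the hinge, mid-width. Moves with the flap; z is the flap's outward normal, y points to the hinge. The flap is a steel plate 146 mm wide (tester x), 168 mm from hinge to free edge (towards the tester's -y), 5 mm thick, top face 100 mm above the desk when shut.
- selector_grip (a point): Selector knob's axis, 26 mm above the console top (126 mm above the desk). Knob: black bar grip 64 mm long (this point's x), 16 mm wide (y), standing 8 to 40 mm above the console top. Turns with the knob.
- selector (a joint): Selector angle, rad, clockwise seen from above. Starts at 0 to 0.1; the detent (about 0.1 Nm) is felt from 0.25 and clicks over at 0.55; end stop at 1.15. Stays where it is left.
- relay_center (a point): Centre of the relay, half-way up. The relay is a loose grey plastic block 80 mm long (its x), 40 mm wide (y), 50 mm high (z), about 0.18 kg, with three brass screws on top and a black foot; it starts upright on the desk.
- socket: Bystander: brass bayonet lamp socket, 58 mm across, 88 mm high, standing; origin under its centre.
- insulator: Bystander: green glass insulator, 84 mm across, 105 mm high; origin under its centre.
- busbar: Bystander: copper bus bar 180 mm (its y) by 30 by 10 mm, lying flat; origin under its centre.
- bumper: Bystander: black rubber desk bumper, 72 mm across, 30 mm high; origin under its centre.
- transformer: Bystander: steel-cored transformer, 90 by 76 by 50 mm; origin under its centre.
- driver: Bystander: screwdriver 190 mm long lying along its x.

How it is judged:
By the outcome, as a careful person would: the job done as asked, in the order asked, and still so for the second after the job is handed in, with the robot touching nothing.
It also fails if it takes over 72 s, if anything falls off the work surface, if the arm or the gripper's body presses on something with over 40 N, if the wrist force passes 120 N, or if a joint passes its speed limit or range.

## Working session

There is one attempt and no reset: what is moved stays moved. The work goes in short steps, Python scripts to look and compute and a tool call to move; the robot and the scene stay as the last step left them, time stands still between calls to the robot, and variables do not carry over. Pictures are saved under pics/ and viewed, about 8 in all and at most 12, crops included, and the job is handed in when it is done.

Besides the shell and the picture viewer there is one more tool, called after ">>>" as name([rows], argument=value, ...), one row to a line, values as JSON. servo_tool: Moves the arm, as the interface text tells. Its arguments: {"type":"object","properties":{"motion":{"type":"array"},"claw":{"type":"number"},"force":{"type":"number"}},"required":["motion"]}

```bash
ls; mkdir -p pics; cat > h.py <<'E'
import numpy as np, cv2
from scipy.spatial.transform import Rotation as R
from cell import telemetry, optics, ticket, spotter
def cam(n):
    o=telemetry.get_obs(); p,d=optics.read_camera(n); m=optics.camera_model(n)
    if n=="wrist":
        T=np.eye(4);T[:3,:3]=R.from_rotvec(o["ee_rot"]).as_matrix();T[:3,3]=o["ee_pos"];T=T@np.array(m["T_tool_cam"])
    else:
        T=np.eye(4);q=np.array(m["orientation"]);T[:3,:3]=(q if q.shape==(3,3) else R.from_rotvec(q).as_matrix() if q.size==3 else R.from_quat(q).as_matrix());T[:3,3]=m["position"]
    return p,d,m,T
def ray(m,T,uv):
    k=np.array([[m["fx"],0,m["cx"]],[0,m["fy"],m["cy"]],[0,0,1]]);dist=m.get("distortion",None)
    n=cv2.undistortPoints(np.array([[uv]],float),k,None if dist is None else np.array(dist,float))[0,0]
    return T[:3,:3]@np.array([n[0],-n[1],-1.]),T[:3,3]
def at_z(m,T,uv,z):
    r,o=ray(m,T,uv);return o+r*(z-o[2])/r[2]
def at_d(m,T,uv,d):
    r,o=ray(m,T,uv);return o+r*d
def cloud(m,T,d,mask):
    v,u=np.nonzero(mask&(d>0));k=np.array([[m["fx"],0,m["cx"]],[0,m["fy"],m["cy"]],[0,0,1]]);dist=m.get("distortion",None)
    n=cv2.undistortPoints(np.stack([u,v],1).astype(float)[:,None],k,None if dist is None else np.array(dist,float))[:,0]
    z=d[v,u];return (np.stack([n[:,0],-n[:,1],-np.ones(len(z))],1)*z[:,None])@T[:3,:3].T+T[:3,3]
def save(n,p): cv2.imwrite(f"pics/{n}.png",p[:,:,::-1])
E
python3 - <<'E'
from h import *
for n in ["top","scene"]:
    p,d,m,T=cam(n);save(n,p)
    print(n,m if n=="top" else m["position"]);
    for q in ["tester","flap","flap_press","bay_floor","selector_grip","relay_center","flap_hinge","socket","insulator","transformer","driver","busbar","bumper"]:
        r=spotter.place_of(q,n)
        for x in r[:2]:
            u=x["uv"];i,j=int(round(u[1])),int(round(u[0]));dd=d[i,j] if 0<=i<420 and 0<=j<560 else 0
            print(q,np.round(u,1),round(x["confidence"],2),np.round(at_d(m,T,u,dd),3) if dd>0 else None)
a=cv2.imread("pics/top.png")
print(telemetry.get_obs())
E
```

```text
pics
top {'fx': 381.68184246238684, 'fy': 381.68184246238684, 'cx': 282.4935116331098, 'cy': 210.6909267190161, 'position': array([ 0.47574279, -0.05616261,  1.10753472]), 'orientation': array([ 0.11250994, -0.06090152, -1.57532276])}
tester [221.6 225.6] 0.94 [0.549 0.138 0.103]
tester [187.2 232.3] 0.23 [0.532 0.231 0.1  ]Traceback (most recent call last):
  File "<stdin>", line 6, in <module>
ValueError: it knows: bay_floor, bumper, busbar, driver, flap_hinge, flap_press, insulator, relay_center, selector_grip, socket, tester, transformer
```

```bash
python3 - <<'E'
from h import *
for n in ["top","scene"]:
    p,d,m,T=cam(n);save(n,p)
    for q in ["tester","flap_press","bay_floor","selector_grip","relay_center","flap_hinge","socket","insulator","transformer","driver","busbar","bumper"]:
        r=spotter.place_of(q,n)
        for x in r[:1]:
            u=x["uv"];i,j=int(round(u[1])),int(round(u[0]));dd=d[i,j] if 0<=i<420 and 0<=j<560 else 0
            print(q,np.round(u,1),round(x["confidence"],2),np.round(at_d(m,T,u,dd),3) if dd>0 else None)
    for q,lo,hi in [("relay_center",.04,.06),("selector_grip",.132,.15),("tester",.09,.107),("transformer",.03,.06),("insulator",.02,.12)]:
        r=spotter.cut_out(q,n)
        if not r: continue
        c=cloud(m,T,d,r[0]["region"]);c=c[(c[:,2]>lo)&(c[:,2]<hi)]
        if len(c)<5: print(q,"few");continue
        b=cv2.minAreaRect((c[:,:2]*1000).astype(np.float32));print("  rect",n,q,r[0]["confidence"],len(c),np.round(b[0]),np.round(b[1]),round(b[2],1),np.median(c[:,2]), c.min(0).round(3),c.max(0).round(3))
o=telemetry.get_obs();print({k:np.round(v,3) for k,v in o.items()})
E
```

```text
tester [221.9 226.1] 0.78 [0.548 0.138 0.1  ]
flap_press [236.8 219.4] 0.56 [0.565 0.098 0.103]
selector_grip [262.3 215.4] 0.64 [0.574 0.03  0.11 ]
relay_center [376.7 212.7] 0.6 [ 0.585 -0.283  0.048]
flap_hinge [184.5 230.3] 0.61 [0.537 0.237 0.104]
socket [238.4 219.1] 0.46 [0.566 0.094 0.1  ]
insulator [427.3 202. ] 0.87 [ 0.611 -0.415  0.071]
transformer [424.6 203.4] 0.68 [ 0.608 -0.41   0.063]
driver [149.5 191.2] 0.69 [0.657 0.368 0.018]
busbar [225.  146.7] 0.67 [0.788 0.148 0.015]
bumper [163.7 291.8] 0.88 [0.369 0.314 0.03 ]
  rect top relay_center 0.59 419 [ 585. -281.] [40. 80.] 75.1 0.04888767445049025 [ 0.543 -0.307  0.041] [ 0.628 -0.253  0.055]
  rect top selector_grip 0.74 157 [580.  21.] [63. 16.] 6.4 0.13997145762136454 [0.549 0.01  0.134] [0.611 0.031 0.144]
  rect top tester 0.97 6185 [563. 109.] [171. 280.] 11.4 0.1005072894651049 [ 0.453 -0.043  0.09 ] [0.671 0.259 0.107]
  rect top transformer 0.87 780 [ 369. -345.] [76. 74.] 89.4 0.04952097900328656 [ 0.332 -0.383  0.03 ] [ 0.407 -0.307  0.056]
  rect top insulator 0.87 718 [ 622. -430.] [76. 65.] 25.7 0.07
[... 873 characters left out ...]
] 89.2 0.05002518695033076 [ 0.327 -0.387  0.03 ] [ 0.41  -0.311  0.055]
  rect scene insulator 0.65 1167 [ 635. -440.] [63. 81.] 18.8 0.06594169930039873 [ 0.603 -0.482  0.02 ] [ 0.667 -0.401  0.109]
{'time': np.float64(1.9), 'joints': array([ 1.195,  0.321, -0.07 ,  1.451,  0.023,  1.371, -0.057]), 'joint_vel': array([ 0.001,  0.002,  0.002,  0.001,  0.001,  0.   , -0.001]), 'effort': array([-0.0000e+00, -4.9110e+01, -4.0300e-01, -3.1276e+01, -6.4000e-02,
        3.4000e-02,  0.0000e+00]), 'ee_pos': array([ 0.247, -0.601,  0.2  ]), 'ee_rot': array([3.082, 0.608, 0.   ]), 'ft_force': array([-0.498, -1.396, -0.997]), 'torque': array([-0.002,  0.016,  0.025]), 'finger_gap': np.float64(1.002)}
```

View pics/top.png

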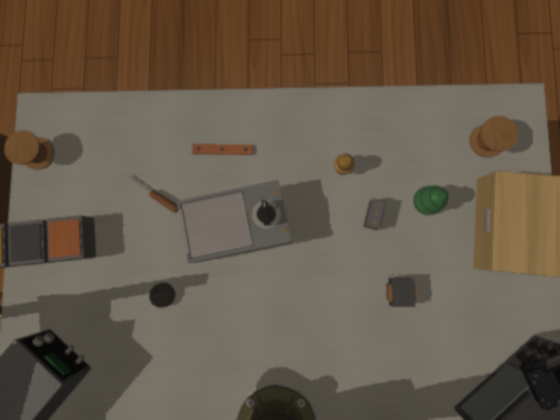

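The overhead picture shows the tester at about (235,222) with its knob at (267,213), and the relay at (375,213). The bystanders are clear of the path. The fitted rectangles match the listed sizes: 171x280 for the case, 40x80 for the relay and 63x16 for the knob. That puts the tester origin near (0.554, 0.153) with a yaw of 11.4°.

```bash
cat >> h.py <<'E'
TY=np.radians(11.4); TO=np.array([.554,.153])
def tw(x,y): return TO+np.array([x*np.cos(TY)-y*np.sin(TY),x*np.sin(TY)+y*np.cos(TY)])
def go(*tg,v=55.):
    """targets (x,y,z,yaw deg of tool y in world), tool down; print rows"""
    o=telemetry.get_obs();M=R.from_rotvec(o["ee_rot"]);p=np.array(o["ee_pos"])*1000;rows=[]
    for x,y,z,yaw in tg:
        q=np.array([x,y,z])*1000;a=np.radians(yaw)
        G=R.from_matrix(np.array([[-np.sin(a)*-1,np.cos(a),0],[-np.cos(a),np.sin(a),0],[0,0,-1]]).T.T)
        Y=np.array([np.cos(a),np.sin(a),0]);Z=np.array([0,0,-1]);G=R.from_matrix(np.stack([np.cross(Y,Z),Y,Z],1))
        dr=(M.inv()*G).as_rotvec();n=int(max(1,np.ceil(np.linalg.norm(q-p)/v),np.ceil(np.linalg.norm(dr)/.175)))
        for i in range(n):
            l=np.round(M.inv().apply((q-p)/(n-i)));w=np.round((M.inv()*G).as_rotvec()/(n-i),3)
            rows.append('{"linear":[%d,%d,%d],"dr":[%g,%g,%g]}'%(*l,*w));p=p+M.apply(l);M=M*R.from_rotvec(w)
    for i in range(0,len(rows),5): print("["+",".join(rows[i:i+5])+"]")
E
python3 - <<'E'
from h import *
print(tw(0,-61),tw(0,-135),tw(0,84))
go((*tw(0,-61),.2,11.4),(*tw(0,-61),.12,11.4))
E
```

```text
[ 12.61109776 -59.64354165] [  27.23774095 -132.18360857] [-16.04921659  82.49577867]Traceback (most recent call last):
  File "<stdin>", line 3, in <module>
  File "h.py", line 31, in go
    G=R.from_matrix(np.array([[-np.sin(a)*-1,np.cos(a),0],[-np.cos(a),np.sin(a),0],[0,0,-1]]).T.T)
  File "scipy/spatial/transform/_rotation.pyx", line 1143, in scipy.spatial.transform._rotation.Rotation.from_matrix
ValueError: Non-positive determinant (left-handed or null coordinate frame) in rotation matrix 0: [[ 0.19765734  0.98027117  0.        ]
 [-0.98027117  0.19765734  0.        ]
 [ 0.          0.         -1.        ]].
```

Two slips to fix: a leftover line, and tw mixing mm with m.

```bash
sed -i '/\.T\.T)/d; s/return TO+np.array(\(.*\))$/return TO+np.array(\1)\/1000/' h.py
python3 - <<'E'
from h import *
print(tw(0,-61),tw(0,-135),tw(0,84))
go((*tw(0,-61),.2,11.4),(*tw(0,-61),.12,11.4))
E
```

```text
[0.5660571  0.09320346] [0.58068374 0.02066339] [0.53739678 0.23534278]
[{"linear":[40,-37,0],"dr":[0,0,-0.099]},{"linear":[43,-33,0],"dr":[0,0,-0.099]},{"linear":[47,-29,0],"dr":[0,0,-0.098]},{"linear":[49,-24,0],"dr":[0,0,-0.099]},{"linear":[51,-19,0],"dr":[0,0,-0.098]}]
[{"linear":[53,-14,0],"dr":[0,0,-0.099]},{"linear":[54,-9,0],"dr":[0,0,-0.098]},{"linear":[54,-3,0],"dr":[0,0,-0.099]},{"linear":[55,2,0],"dr":[0,0,-0.098]},{"linear":[54,8,0],"dr":[0,0,-0.099]}]
[{"linear":[53,13,0],"dr":[0,0,-0.098]},{"linear":[52,18,0],"dr":[0,0,-0.099]},{"linear":[49,23,0],"dr":[0,0,-0.098]},{"linear":[47,27,0],"dr":[0,0,-0.099]},{"linear":[0,0,40],"dr":[0,0,0]}]
[{"linear":[0,0,40],"dr":[0,0,0]}]
```

>>> servo_tool([
  {"linear": [40, -37, 0], "dr": [0, 0, -0.099]},
  {"linear": [43, -33, 0], "dr": [0, 0, -0.099]},
  {"linear": [47, -29, 0], "dr": [0, 0, -0.098]},
  {"linear": [49, -24, 0], "dr": [0, 0, -0.099]},
  {"linear": [51, -19, 0], "dr": [0, 0, -0.098]},
], claw=0, force=20)

```text
time: 2.52
ee_pos: [0.3615, -0.3516, 0.2001]
ee_rot: [2.837, 1.346, 0.0]
ft_force: [0.7, -0.2, 0.3]
finger_gap: 0.515
```

>>> servo_tool([
  {"linear": [53, -14, 0], "dr": [0, 0, -0.099]},
  {"linear": [54, -9, 0], "dr": [0, 0, -0.098]},
  {"linear": [54, -3, 0], "dr": [0, 0, -0.099]},
  {"linear": [55, 2, 0], "dr": [0, 0, -0.098]},
  {"linear": [54, 8, 0], "dr": [0, 0, -0.099]},
])

```text
time: 3.15
ee_pos: [0.4757, -0.1035, 0.2002]
ee_rot: [2.423, 1.997, 0.0]
ft_force: [0.9, -1.0, -0.1]
finger_gap: 0.02
```

>>> servo_tool([
  {"linear": [53, 13, 0], "dr": [0, 0, -0.098]},
  {"linear": [52, 18, 0], "dr": [0, 0, -0.099]},
  {"linear": [49, 23, 0], "dr": [0, 0, -0.098]},
  {"linear": [47, 27, 0], "dr": [0, 0, -0.099]},
  {"linear": [0, 0, 0], "dr": [0, 0, 0]},
])

```text
time: 3.78
ee_pos: [0.5663, 0.0989, 0.1998]
ee_rot: [-1.978, -2.438, -0.005]
ft_force: [0.3, 0.2, -0.1]
finger_gap: 0.007
```

>>> servo_tool([
  {"linear": [-6, 0, 45], "dr": [0, 0, 0]},
  {"linear": [0, 0, 45], "dr": [0, 0, 0]},
  {"linear": [0, 0, 10], "dr": [0, 0, 0]},
  {"linear": [0, 0, 5], "dr": [0, 0, 0]},
  {"linear": [0, 0, 0], "dr": [0, 0, 0]},
])

```text
time: 4.4
ee_pos: [0.5684, 0.0871, 0.0963]
ee_rot: [1.989, 2.429, 0.002]
ft_force: [0.5, 0.1, 0.5]
finger_gap: 0.01
```

>>> servo_tool([
  {"linear": [4, 0, 2], "dr": [0, 0, 0]},
  {"linear": [0, 0, 3], "dr": [0, 0, 0]},
  {"linear": [0, 0, 2], "dr": [0, 0, 0]},
  {"linear": [0, 0, 0], "dr": [0, 0, 0]},
])

```text
time: 4.9
ee_pos: [0.5665, 0.0909, 0.0877]
ee_rot: [-1.99, -2.431, 0.001]
ft_force: [1.3, -0.3, 0.4]
finger_gap: 0.003
```

>>> servo_tool([
  {"linear": [0, 0, 2], "dr": [0, 0, 0]},
  {"linear": [0, 0, 0], "dr": [0, 0, 0]},
])

```text
time: 5.15
ee_pos: [0.5664, 0.0909, 0.0856]
ee_rot: [-1.99, -2.431, 0.001]
ft_force: [-0.1, -0.6, -0.2]
finger_gap: 0.008
```

```bash
python3 - <<'E'
from h import *
o=telemetry.get_obs();print(o["ft_force"],o["ee_pos"])
p,d,m,T=cam("scene");save("press",cv2.resize(p[120:300,220:460],None,fx=3,fy=3))
E
```

```text
[-0.11845862 -0.56966749 -0.20129019] [0.56643811 0.09090227 0.08562212]
```

View pics/press.png

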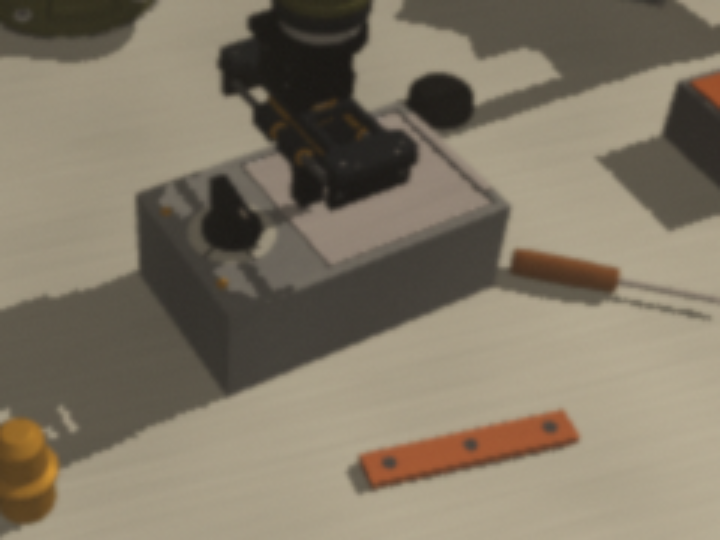

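The arm's shut fingers are at about (305,190), over the flap, whose free edge runs from (247,165) to (330,265). The wrist reads almost no force, so I'll check the flap height from depth.

```bash
python3 - <<'E'
from h import *
for n in ["scene","top"]:
    p,d,m,T=cam(n);c=cloud(m,T,d,np.ones(d.shape,bool))
    q=c[:,:2]-TO;x=(q[:,0]*np.cos(TY)+q[:,1]*np.sin(TY))*1000;y=(-q[:,0]*np.sin(TY)+q[:,1]*np.cos(TY))*1000
    print(n)
    for y0 in range(-120,100,20):
        print(y0,[ (int((s:=(abs(y-y0)<10)&(abs(x-x0)<10)&(c[:,2]<.3)).sum()), int(np.median(c[s,2])*1000) if s.any() else None) for x0 in (-60,-40,-20,0,20,40,60)])
E
```

```text
scene
-120 [(7, 100), (0, None), (2, 137), (12, 110), (41, 103), (44, 101), (47, 101)]
-100 [(72, 195), (102, 201), (142, 202), (164, 204), (184, 205), (111, 191), (72, 102)]
-80 [(57, 102), (104, 230), (94, 205), (173, 139), (274, 230), (126, 208), (79, 103)]
-60 [(31, 101), (27, 101), (5, 102), (46, 114), (225, 220), (119, 203), (56, 102)]
-40 [(3, 100), (0, None), (0, None), (7, 208), (143, 224), (111, 197), (69, 103)]
-20 [(0, None), (0, None), (0, None), (0, None), (31, 101), (38, 101), (45, 101)]
0 [(0, None), (0, None), (0, None), (0, None), (25, 101), (39, 101), (45, 101)]
20 [(0, None), (0, None), (0, None), (0, None), (23, 101), (39, 101), (42, 101)]
40 [(0, None), (0, None), (0, None), (7, 101), (36, 101), (38, 101), (39, 101)]
60 [(16, 101), (1, 103), (7, 101), (34, 101), (35, 101), (42, 101), (38, 100)]
80 [(29, 100), (35, 102), (36, 102), (36, 102), (41, 102), (42, 102), (40, 101)]
top
-120 [(57, 100), (60, 100), (52, 109), (51, 110), (46, 104), (54, 100), (55, 99)]
-100 [(75, 100), (109, 102), (109, 192), (95, 103), (92, 103), (75, 101), (77, 101)]
-80 [(36, 196), (27, 101), (10, 151), (4, 201), (7, 99), (31, 219), (61, 218)]
-60 [(0, None), (0, None), (0, None), (0, None), (0, None), (0, None), (0, None)]
-40 [(0, None), (0, None), (0, None), (0, None), (0, None), (0, None), (0, None)]
-20 [(0, None), (0, None), (0, None), (0, None), (0, None), (0, None), (0, None)]
0 [(0, None), (0, None), (0, None), (0, None), (0, None), (0, None), (0, None)]
20 [(0, None), (0, None), (0, None), (0, None), (0, None), (0, None), (0, None)]
40 [(0, None), (0, None), (0, None), (0, None), (0, None), (0, None), (0, None)]
60 [(0, None), (0, None), (0, None), (0, None), (0, None), (0, None), (0, None)]
80 [(48, 100), (34, 101), (12, 103), (1, 105), (0, None), (0, None), (0, None)]
```

```bash
python3 - <<'E'
from h import *
p,d,m,T=cam("scene");c=cloud(m,T,d,np.ones(d.shape,bool))
q=c[:,:2]-TO;x=(q[:,0]*np.cos(TY)+q[:,1]*np.sin(TY))*1000;y=(-q[:,0]*np.sin(TY)+q[:,1]*np.cos(TY))*1000;z=c[:,2]*1000
s=(abs(x)<60)&(y>-95)&(y<-20)
for lo in range(80,240,8):
    t=s&(z>=lo)&(z<lo+8)
    if t.any(): print(lo,t.sum(),"x %d..%d y %d..%d"%(x[t].min(),x[t].max(),y[t].min(),y[t].max()))
w,dw,m,T=cam("wrist");save("w1",w);print(np.round(m["T_tool_cam"],3))
cc=cloud(m,T,dw,np.ones(dw.shape,bool));print(np.percentile(cc[:,2],[1,10,50,90]))
o=telemetry.get_obs();print(o["ee_pos"],o["ft_force"],o["effort"])
E
```

```text
96 579 x -59..59 y -94..-20
104 35 x -59..57 y -94..-21
112 26 x -5..12 y -76..-54
120 28 x -8..11 y -78..-54
128 18 x -6..11 y -76..-57
136 21 x -9..12 y -76..-63
144 13 x -3..15 y -76..-68
152 7 x 3..14 y -76..-71
160 1 x 16..16 y -65..-65
176 2 x 28..33 y -80..-74
184 9 x 30..33 y -94..-44
192 68 x -59..56 y -94..-36
200 130 x -31..46 y -94..-40
208 78 x -55..56 y -91..-44
216 222 x -58..59 y -92..-38
224 111 x -57..42 y -91..-40
232 96 x -47..20 y -90..-40
[[ 0.001  0.965  0.263  0.072]
 [ 1.    -0.001 -0.    -0.001]
 [-0.     0.263 -0.965 -0.185]
 [ 0.     0.     0.     1.   ]]
[-0.00121975 -0.00022258  0.10052059  0.22103595]
[0.56660736 0.09101278 0.0858622 ] [ 0.55632873 -0.46743835 -0.2682166 ] [ 2.29458048e-03 -3.88262379e+01 -6.60860136e+00 -2.81903708e+01
 -6.21421100e-02  2.36739434e-02  1.16510228e-04]
```

View pics/w1.png

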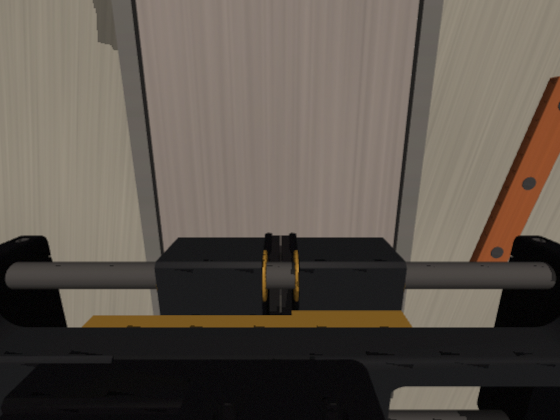

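The wrist picture shows the flap (columns 140–410) still level with its frame. The fingers sit mid-bottom at about (280,240), so I'll check where their tips really are.

```bash
python3 - <<'E'
from h import *
p,d,m,T=cam("wrist")
print(m["fx"],m["cx"],m["cy"])
for u in (266,269,272,280,289,292,296):
    print(u,[tuple(np.round((at_d(m,T,(u,v),d[v,u])-np.array(telemetry.get_obs()["ee_pos"]))*1000).astype(int)) for v in (228,234,238,243,250,258)])
E
```

```text
289.9152669837572 280.1251219995098 205.83065971750844
266 [(np.int64(-12), np.int64(9), np.int64(14)), (np.int64(-11), np.int64(9), np.int64(26)), (np.int64(-11), np.int64(9), np.int64(31)), (np.int64(-11), np.int64(10), np.int64(39)), (np.int64(-12), np.int64(34), np.int64(104)), (np.int64(-12), np.int64(34), np.int64(109))]
269 [(np.int64(-10), np.int64(9), np.int64(14)), (np.int64(-10), np.int64(9), np.int64(25)), (np.int64(-9), np.int64(10), np.int64(33)), (np.int64(-9), np.int64(10), np.int64(39)), (np.int64(-9), np.int64(9), np.int64(47)), (np.int64(-8), np.int64(10), np.int64(57))]
272 [(np.int64(-8), np.int64(10), np.int64(14)), (np.int64(-8), np.int64(10), np.int64(24)), (np.int64(-8), np.int64(9), np.int64(28)), (np.int64(-7), np.int64(9), np.int64(36)), (np.int64(-7), np.int64(9), np.int64(45)), (np.int64(-7), np.int64(9), np.int64(55))]
280 [(np.int64(-3), np.int64(11), np.int64(16)), (np.int64(-3), np.int64(7), np.int64(15)), (np.int64(-3), np.int64(10), np.int64(28)), (np.int64(-3), np.int64(9), np.int64(35)), (np.int64(-3), np.int64(9), np.int64(44)), (np.int64(-2), np.int64(6), np.int64(46))]
289 [(np.int64(2), np.int64(12), np.int64(14)), (np.int64(2), np.int64(12), np.int64(26)), (np.int64(2), np.int64(10), np.int64(27)), (np.int64(2), np.int64(11), np.int64(37)), (np.int64(2), np.int64(10), np.int64(45)), (np.int64(1), np.int64(10), np.int64(54))]
292 [(np.int64(4), np.int64(13), np.int64(16)), (np.int64(4), np.int64(12), np.int64(25)), (np.int64(3), np.int64(12), np.int64(32)), (np.int64(3), np.int64(12), np.int64(39)), (np.int64(3), np.int64(12), np.int64(49)), (np.int64(2), np.int64(12), np.int64(59))]
296 [(np.int64(6), np.int64(13), np.int64(15)), (np.int64(6), np.int64(13), np.int64(26)), (np.int64(-3), np.int64(37), np.int64(97)), (np.int64(-3), np.int64(36), np.int64(98)), (np.int64(-4), np.int64(37), np.int64(105)), (np.int64(-4), np.int64(36), np.int64(109))]
```

>>> servo_tool([
  {"linear": [0, 0, 4], "dr": [0, 0, 0]},
  {"linear": [0, 0, 0], "dr": [0, 0, 0]},
])

```text
time: 5.7
ee_pos: [0.5662, 0.0909, 0.0813]
ee_rot: [-1.989, -2.431, 0.001]
ft_force: [-0.5, 0.2, -0.1]
finger_gap: 0.005
```

```bash
cat >> h.py <<'E'
def tf(c):
    q=c[:,:2]-TO;return (q[:,0]*np.cos(TY)+q[:,1]*np.sin(TY))*1000,(-q[:,0]*np.sin(TY)+q[:,1]*np.cos(TY))*1000,c[:,2]*1000
def flapz():
    p,d,m,T=cam("scene");x,y,z=tf(cloud(m,T,d,np.ones(d.shape,bool)))
    f=(abs(x-50)<15);return [(yy,round(float(np.median(z[f&(abs(y-yy)<8)&(z<130)])),1)) for yy in (-100,-70,-10,20,50,90)]
E
python3 -c "
from h import *
print(flapz());print(telemetry.get_obs()['ft_force'])"
```

```text
[(-100, 100.6), (-70, 102.3), (-10, 100.8), (20, 101.7), (50, 101.0), (90, 103.0)]
[ 0.1810589   0.42438629 -0.80455746]
```

>>> servo_tool([
  {"linear": [0, 0, 3], "dr": [0, 0, 0]},
  {"linear": [0, 0, 0], "dr": [0, 0, 0]},
])

```text
time: 6.0
ee_pos: [0.5664, 0.091, 0.0786]
ee_rot: [-1.99, -2.431, 0.0]
ft_force: [-0.5, 0.6, -0.4]
finger_gap: 0.003
```

>>> servo_tool([
  {"linear": [0, 0, 3], "dr": [0, 0, 0]},
  {"linear": [0, 0, 0], "dr": [0, 0, 0]},
])

```text
time: 6.25
ee_pos: [0.5667, 0.091, 0.0758]
ee_rot: [1.99, 2.431, 0.0]
ft_force: [1.1, 0.4, 2.2]
finger_gap: 0.009
```

```bash
python3 -c "
from h import *
print(flapz());print(telemetry.get_obs()['ft_force'])"
```

```text
[(-100, 101.2), (-70, 99.4), (-10, 99.7), (20, 100.5), (50, 100.4), (90, 103.1)]
[-0.54432685 -0.67997409  1.46809499]
```

>>> servo_tool([
  {"linear": [0, 0, 4], "dr": [0, 0, 0]},
  {"linear": [0, 0, 0], "dr": [0, 0, 0]},
])

```text
time: 6.55
ee_pos: [0.5667, 0.091, 0.0716]
ee_rot: [1.99, 2.431, 0.0]
ft_force: [0.1, 0.9, 2.1]
finger_gap: 0.002
```

>>> servo_tool([
  {"linear": [0, 0, 3], "dr": [0, 0, 0]},
  {"linear": [0, 0, 0], "dr": [0, 0, 0]},
])

```text
time: 6.8
ee_pos: [0.5668, 0.0911, 0.0694]
ee_rot: [1.989, 2.431, 0.0]
ft_force: [-1.8, -0.3, 7.2]
finger_gap: 0.007
```

>>> servo_tool([
  {"linear": [0, 0, 2], "dr": [0, 0, 0]},
  {"linear": [0, 0, 0], "dr": [0, 0, 0]},
])

```text
time: 7.05
ee_pos: [0.5671, 0.0912, 0.0686]
ee_rot: [1.989, 2.43, 0.0]
ft_force: [-4.2, -1.0, 13.0]
finger_gap: 0.004
```

```bash
python3 -c "
from h import *
print(flapz());print(telemetry.get_obs()['ft_force'])"
```

```text
[(-100, 100.8), (-70, 91.6), (-10, 95.1), (20, 96.6), (50, 98.9), (90, 103.0)]
[-3.5779097  -0.64802554 11.54176622]
```

>>> servo_tool([
  {"linear": [0, 0, -50], "dr": [0, 0, 0]},
  {"linear": [-20, 0, -60], "dr": [0, 0, 0]},
  {"linear": [-50, 0, -30], "dr": [0, 0, 0]},
  {"linear": [-55, 0, 0], "dr": [0, 0, 0]},
  {"linear": [-55, 0, 0], "dr": [0, 0, 0]},
])

```text
time: 7.72
ee_pos: [0.6024, -0.0869, 0.2064]
ee_rot: [1.989, 2.431, -0.0]
ft_force: [1.3, -1.3, 0.4]
finger_gap: 0.002
```

```bash
python3 -c "
from h import *
go((.585,-.281,.16,75))"
```

```text
[{"linear":[-27,-8,7],"dr":[0,0,-0.159]},{"linear":[-25,-12,7],"dr":[-0,0,-0.158]},{"linear":[-23,-16,6],"dr":[-0,0,-0.159]},{"linear":[-20,-19,7],"dr":[-0,0,-0.158]},{"linear":[-17,-22,6],"dr":[-0,0,-0.159]}]
[{"linear":[-13,-25,7],"dr":[-0,0,-0.158]},{"linear":[-9,-26,6],"dr":[-0,0.001,-0.159]}]
```

>>> servo_tool([
  {"linear": [-27, -8, 7], "dr": [0, 0, -0.159]},
  {"linear": [-25, -12, 7], "dr": [0, 0, -0.158]},
  {"linear": [-23, -16, 6], "dr": [0, 0, -0.159]},
  {"linear": [-20, -19, 7], "dr": [0, 0, -0.158]},
  {"linear": [-17, -22, 6], "dr": [0, 0, -0.159]},
], claw=1)

```text
time: 8.35
ee_pos: [0.5895, -0.2248, 0.1722]
ee_rot: [-0.888, -3.012, -0.0]
ft_force: [-0.0, 0.5, -0.3]
finger_gap: 0.489
```

>>> servo_tool([
  {"linear": [-13, -20, 5], "dr": [0, 0, -0.158]},
  {"linear": [-9, -20, 5], "dr": [0, 0, -0.159]},
  {"linear": [0, 0, 0], "dr": [0, 0, 0]},
])

```text
time: 8.72
ee_pos: [0.5887, -0.272, 0.1615]
ee_rot: [-0.418, -3.111, -0.001]
ft_force: [0.3, 0.5, -0.1]
finger_gap: 0.833
```

```bash
python3 - <<'E'
from h import *
p,d,m,T=cam("wrist");save("w2",p)
r=spotter.cut_out("relay_center","wrist");print([x["confidence"] for x in r])
c=cloud(m,T,d,r[0]["region"]);c=c[(c[:,2]>.042)&(c[:,2]<.058)]
b=cv2.minAreaRect((c[:,:2]*1000).astype(np.float32));print(b,np.median(c[:,2]),telemetry.get_obs()["ee_pos"])
p,d,m,T=cam("scene");x,y,z=tf(cloud(m,T,d,np.ones(d.shape,bool)))
s=(abs(x)<70)&(z>120)&(y>40)&(y<130);print(s.sum(),z[s].max() if s.any() else 0,np.percentile(y[s],[5,50,95]))
save("s2",cv2.resize(p[80:330,130:460],None,fx=2.2,fy=2.2))
E
```

```text
[]Traceback (most recent call last):
  File "<stdin>", line 4, in <module>
IndexError: list index out of range
```

```bash
python3 - <<'E'
from h import *
o=telemetry.get_obs()["ee_pos"]
p,d,m,T=cam("wrist");c=cloud(m,T,d,np.ones(d.shape,bool))
s=(c[:,2]>.03)&(c[:,2]<.056)&(np.linalg.norm(c[:,:2]-o[:2],axis=1)<.1);print(s.sum())
if s.sum()>20: print(cv2.minAreaRect((c[s][:,:2]*1000).astype(np.float32)),np.median(c[s,2]))
q,d,m,T=cam("scene");x,y,z=tf(cloud(m,T,d,np.ones(d.shape,bool)))
s=(abs(x)<70)&(z>120)&(y>40)&(y<130);print(s.sum(),z[s].max(),np.percentile(y[s],[5,50,95]))
save("s2",np.hstack([cv2.resize(q[80:330,130:460],(495,375)),cv2.resize(p,(300,375))]))
E
```

```text
2731
((582.6421508789062, -283.00506591796875), (39.589534759521484, 79.58904266357422), 75.09010314941406) 0.049644232714240843
1880 268.0034863830267 [79.87860007 82.90172136 86.09272505]
```

View pics/s2.png

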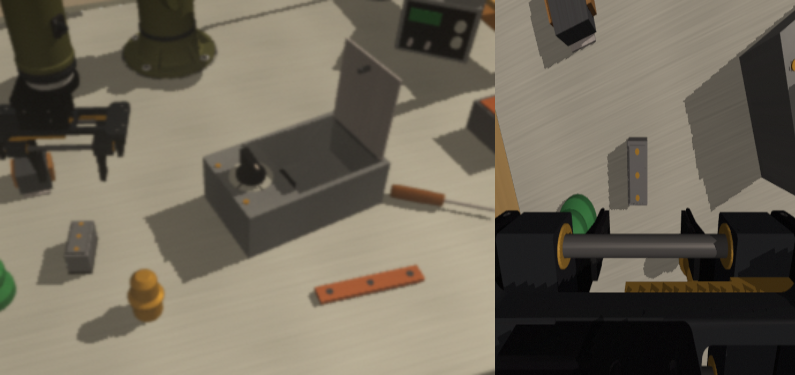

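The flap now stands open (its top is at z 268 mm, y 83). The relay lies directly under the gripper, at (583,-283) with its long axis at -15°. Before descending I'll measure the open fingertips from the fixed cameras.

```bash
python3 - <<'E'
from h import *
o=telemetry.get_obs();M=R.from_rotvec(o["ee_rot"])
for n in ("scene","top"):
    p,d,m,T=cam(n);c=cloud(m,T,d,np.ones(d.shape,bool))
    t=M.inv().apply(c-np.array(o["ee_pos"]))*1000
    s=(abs(t[:,0])<45)&(abs(t[:,1])<90)&(t[:,2]<40)&(t[:,2]>-120);t=t[s]
    print(n,o["finger_gap"],t[:,2].max() if len(t) else None)
    for lo in range(-120,40,10):
        q=t[(t[:,2]>=lo)&(t[:,2]<lo+10)]
        if len(q): print(lo,len(q),q[:,:2].min(0).round(),q[:,:2].max(0).round())
E
```

```text
scene 0.966981245270573 -22.52119572174093
-120 424 [-40. -89.] [30. 85.]
-110 258 [-41. -88.] [29. 86.]
-100 51 [-40. -88.] [ 3. 86.]
-90 15 [-13. -54.] [ 14. -48.]
-80 47 [-14. -58.] [ 6. 54.]
-70 51 [-14. -55.] [ 9. 54.]
-60 43 [-13. -55.] [ 9. 52.]
-50 40 [-13. -53.] [10. 50.]
-40 44 [-13. -52.] [10. 50.]
-30 27 [-14. -51.] [10. 50.]
top 0.966981245270573 -95.27041185535394
-120 258 [-38. -24.] [38. 87.]
-110 87 [-33. -26.] [38. 88.]
-100 4 [37. 51.] [38. 85.]
```

The cameras agree with the press: the true fingertips end about 21.5 mm short of the reported TCP, both at the flap (contact at reported 0.078) and here (-22). I'll carry that offset from now on. On the desk the reported z for the grasp is 0.003, which puts the true tips at 24 mm. That leaves the gripper body about 6 mm above the bay walls at placing.

```bash
python3 -c "
from h import *
go((.5835,-.2825,.1,75.1),(.5835,-.2825,.003,75.1),v=50)"
```

```text
[{"linear":[2,-8,32],"dr":[-0,0,-0]},{"linear":[1,-8,32],"dr":[-0,0.001,-0.001]},{"linear":[0,0,48],"dr":[-0,-0,0]},{"linear":[0,0,49],"dr":[-0,-0,0]}]
```

>>> servo_tool([
  {"linear": [2, -8, 31], "dr": [0, 0, 0]},
  {"linear": [1, -8, 31], "dr": [0, 0, 0]},
  {"linear": [0, 0, 35], "dr": [0, 0, 0]},
  {"linear": [0, 0, 35], "dr": [0, 0, 0]},
  {"linear": [0, 0, 20], "dr": [0, 0, 0]},
])

```text
time: 9.65
ee_pos: [0.5823, -0.2835, 0.0096]
ee_rot: [-0.409, -3.113, -0.001]
ft_force: [0.3, -0.6, 0.0]
finger_gap: 1.003
```

>>> servo_tool([
  {"linear": [0, 0, 0], "dr": [0, 0, 0]},
  {"linear": [0, 0, 0], "dr": [0, 0, 0]},
])

```text
time: 9.9
ee_pos: [0.5842, -0.2846, 0.0127]
ee_rot: [0.409, 3.112, -0.001]
ft_force: [-0.0, 0.7, 1.1]
finger_gap: 0.996
```

>>> servo_tool([
  {"linear": [0, 0, 8], "dr": [0, 0, 0]},
  {"linear": [0, 0, 0], "dr": [0, 0, 0]},
  {"linear": [0, 0, 0], "dr": [0, 0, 0]},
])

```text
time: 10.28
ee_pos: [0.583, -0.2846, 0.0034]
ee_rot: [0.41, 3.114, -0.0]
ft_force: [-0.5, -0.2, 0.3]
finger_gap: 0.997
```

>>> servo_tool([
  {"linear": [0, 0, 0], "dr": [0, 0, 0]},
  {"linear": [0, 0, 0], "dr": [0, 0, 0]},
  {"linear": [0, 0, 0], "dr": [0, 0, 0]},
  {"linear": [0, 0, 0], "dr": [0, 0, 0]},
  {"linear": [0, 0, 0], "dr": [0, 0, 0]},
], claw=0, force=20)

```text
time: 10.9
ee_pos: [0.5829, -0.2845, 0.0032]
ee_rot: [-0.41, -3.115, 0.0]
ft_force: [0.3, -0.1, 0.3]
finger_gap: 0.519
```

>>> servo_tool([
  {"linear": [0, 0, 0], "dr": [0, 0, 0]},
  {"linear": [0, 0, 0], "dr": [0, 0, 0]},
  {"linear": [0, 0, -10], "dr": [0, 0, 0]},
  {"linear": [0, 0, -30], "dr": [0, 0, 0]},
  {"linear": [0, 0, 0], "dr": [0, 0, 0]},
])

```text
time: 11.52
ee_pos: [0.585, -0.2853, 0.046]
ee_rot: [0.41, 3.11, -0.003]
ft_force: [-0.2, -0.6, -1.8]
finger_gap: 0.458
```

```bash
python3 -c "
from h import *
o=telemetry.get_obs();print(o['ft_force'],o['finger_gap'])
go((.583,-.284,.2,75),(*tw(0,0),.2,11.4),v=40)"
```

```text
[-0.21891554 -0.6255728  -1.75764129] 0.4576917379433195
[{"linear":[0,0,-39],"dr":[-0,0.001,-0]},{"linear":[1,0,-38],"dr":[-0,0.001,-0]},{"linear":[0,0,-39],"dr":[-0.001,0.002,-0]},{"linear":[1,1,-38],"dr":[-0,0.001,-0]},{"linear":[13,38,0],"dr":[-0,0,0.101]}]
[{"linear":[17,36,0],"dr":[-0,0,0.101]},{"linear":[20,34,0],"dr":[-0,0,0.101]},{"linear":[23,32,0],"dr":[-0,0,0.101]},{"linear":[27,30,0],"dr":[-0,0,0.101]},{"linear":[29,27,0],"dr":[-0,0,0.101]}]
[{"linear":[32,24,0],"dr":[-0,0,0.101]},{"linear":[34,20,0],"dr":[-0,0,0.101]},{"linear":[36,17,0],"dr":[-0,0,0.101]},{"linear":[38,13,0],"dr":[-0,0,0.1]},{"linear":[38,9,0],"dr":[-0,0,0.101]}]
```

>>> servo_tool([
  {"linear": [0, 0, -39], "dr": [0, 0, 0]},
  {"linear": [1, 0, -38], "dr": [0, 0, 0]},
  {"linear": [0, 0, -39], "dr": [0, 0, 0]},
  {"linear": [1, 1, -38], "dr": [0, 0, 0]},
  {"linear": [13, 38, 0], "dr": [0, 0, 0.101]},
])

```text
time: 12.15
ee_pos: [0.5795, -0.2472, 0.1995]
ee_rot: [0.58, 3.082, -0.004]
ft_force: [0.2, 1.5, -1.5]
finger_gap: 0.462
```

>>> servo_tool([
  {"linear": [17, 36, 0], "dr": [0, 0, 0.101]},
  {"linear": [20, 34, 0], "dr": [0, 0, 0.101]},
  {"linear": [23, 32, 0], "dr": [0, 0, 0.101]},
  {"linear": [27, 30, 0], "dr": [0, 0, 0.101]},
  {"linear": [29, 27, 0], "dr": [0, 0, 0.101]},
])

```text
time: 12.78
ee_pos: [0.5649, -0.0436, 0.1963]
ee_rot: [-1.325, -2.847, 0.001]
ft_force: [0.0, 0.8, -1.5]
finger_gap: 0.462
```

>>> servo_tool([
  {"linear": [32, 24, 0], "dr": [0, 0, 0.101]},
  {"linear": [34, 20, 0], "dr": [0, 0, 0.101]},
  {"linear": [36, 17, 0], "dr": [0, 0, 0.101]},
  {"linear": [38, 13, 0], "dr": [0, 0, 0.1]},
  {"linear": [38, 9, 0], "dr": [0, 0, 0.101]},
])

```text
time: 13.4
ee_pos: [0.552, 0.1543, 0.1963]
ee_rot: [-1.994, -2.428, 0.002]
ft_force: [0.2, 1.4, -1.8]
finger_gap: 0.452
```

>>> servo_tool([
  {"linear": [0, 0, 0], "dr": [0, 0, 0]},
  {"linear": [0, 0, 0], "dr": [0, 0, 0]},
])

```text
time: 13.65
ee_pos: [0.5524, 0.1525, 0.1964]
ee_rot: [1.989, 2.431, -0.002]
ft_force: [0.7, -0.5, -1.6]
finger_gap: 0.459
```

```bash
python3 - <<'E'
from h import *
o=telemetry.get_obs();M=R.from_rotvec(o["ee_rot"]);print(o["ft_force"],o["finger_gap"])
p,d,m,T=cam("scene");c=cloud(m,T,d,np.ones(d.shape,bool))
t=M.inv().apply(c-np.array(o["ee_pos"]))*1000
s=(abs(t[:,0])<60)&(abs(t[:,1])<30)&(t[:,2]<40)&(t[:,2]>-20);t=t[s];print(t.min(0),t.max(0),len(t))
go((*tw(0,0),.2,11.4),(*tw(0,0),.04,11.4),v=40)
E
```

```text
[ 0.71688782 -0.45158795 -1.62689469] 0.45870627714752066
[-44.65788848 -19.96912184 -19.91124234] [37.27409059 24.36602376  3.41773986] 242
[{"linear":[1,2,-4],"dr":[-0.001,0.001,-0.001]},{"linear":[0,0,32],"dr":[-0,0,-0]},{"linear":[0,0,32],"dr":[-0,0,-0]},{"linear":[0,0,32],"dr":[-0,0,-0]},{"linear":[0,0,32],"dr":[-0,0,-0]}]
[{"linear":[0,0,32],"dr":[-0,0,-0]}]
```

>>> servo_tool([
  {"linear": [3, 2, 35], "dr": [0, 0, 0]},
  {"linear": [0, 0, 40], "dr": [0, 0, 0]},
  {"linear": [0, 0, 40], "dr": [0, 0, 0]},
  {"linear": [0, 0, 35], "dr": [0, 0, 0]},
  {"linear": [0, 0, 0], "dr": [0, 0, 0]},
])

```text
time: 14.32
ee_pos: [0.5518, 0.154, 0.0442]
ee_rot: [-1.99, -2.426, 0.009]
ft_force: [0.1, -0.5, -2.1]
finger_gap: 0.464
```

>>> servo_tool([
  {"linear": [0, 0, 15], "dr": [0, 0, 0]},
  {"linear": [0, 0, 7], "dr": [0, 0, 0]},
  {"linear": [0, 0, 3], "dr": [0, 0, 0]},
  {"linear": [0, 0, 0], "dr": [0, 0, 0]},
])

```text
time: 14.82
ee_pos: [0.5542, 0.1568, 0.0224]
ee_rot: [1.99, 2.431, 0.0]
ft_force: [0.2, 0.5, -2.1]
finger_gap: 0.459
```

>>> servo_tool([
  {"linear": [0, 0, 4], "dr": [0, 0, 0]},
  {"linear": [0, 0, 0], "dr": [0, 0, 0]},
])

```text
time: 15.08
ee_pos: [0.5539, 0.1566, 0.018]
ee_rot: [-1.99, -2.431, 0.001]
ft_force: [0.2, 0.6, -1.9]
finger_gap: 0.452
```

>>> servo_tool([
  {"linear": [0, 0, 2], "dr": [0, 0, 0]},
  {"linear": [0, 0, 0], "dr": [0, 0, 0]},
])

```text
time: 15.32
ee_pos: [0.5539, 0.1566, 0.0159]
ee_rot: [-1.99, -2.431, 0.001]
ft_force: [0.2, -0.1, -1.1]
finger_gap: 0.457
```

>>> servo_tool([
  {"linear": [0, 0, 2], "dr": [0, 0, 0]},
  {"linear": [0, 0, 0], "dr": [0, 0, 0]},
])

```text
time: 15.58
ee_pos: [0.5542, 0.1568, 0.0151]
ee_rot: [1.989, 2.431, -0.0]
ft_force: [-1.6, -1.8, 4.1]
finger_gap: 0.457
```

>>> servo_tool([
  {"linear": [0, 0, 0], "dr": [0, 0, 0]},
  {"linear": [0, 0, 0], "dr": [0, 0, 0]},
  {"linear": [0, 0, 0], "dr": [0, 0, 0]},
  {"linear": [0, 0, 0], "dr": [0, 0, 0]},
], claw=0.75)

```text
time: 16.08
ee_pos: [0.554, 0.1567, 0.014]
ee_rot: [-1.99, -2.431, 0.0]
ft_force: [0.2, -0.4, 0.1]
finger_gap: 0.736
```

>>> servo_tool([
  {"linear": [0, 0, -10], "dr": [0, 0, 0]},
  {"linear": [0, 0, -40], "dr": [0, 0, 0]},
  {"linear": [0, 0, -60], "dr": [0, 0, 0]},
  {"linear": [0, 0, -60], "dr": [0, 0, 0]},
  {"linear": [0, 0, -60], "dr": [0, 0, 0]},
])

```text
time: 16.7
ee_pos: [0.5538, 0.1569, 0.2469]
ee_rot: [1.989, 2.431, 0.001]
ft_force: [1.2, 0.0, -0.2]
finger_gap: 0.746
```

>>> servo_tool([
  {"linear": [0, 0, -60], "dr": [0, 0, 0]},
  {"linear": [0, 0, -20], "dr": [0, 0, 0]},
  {"linear": [0, 0, 0], "dr": [0, 0, 0]},
], claw=0)

```text
time: 17.08
ee_pos: [0.5546, 0.1575, 0.3264]
ee_rot: [1.988, 2.43, 0.005]
ft_force: [0.3, 0.6, -0.7]
finger_gap: 0.495
```

```bash
python3 - <<'E'
from h import *
p,d,m,T=cam("wrist");x,y,z=tf(cloud(m,T,d,np.ones(d.shape,bool)))
s=(abs(x)<70)&(y>-55)&(y<75)&(z>30)&(z<80)
if s.sum()>20: print(s.sum(),cv2.minAreaRect(np.stack([x[s],y[s]],1).astype(np.float32)),np.percentile(z[s],[5,50,95]))
q,d,m,T=cam("scene");x,y,z=tf(cloud(m,T,d,np.ones(d.shape,bool)))
s=(abs(x)<70)&(y>-55)&(y<75)&(z>30)&(z<80);print(s.sum(),np.percentile(z[s],[5,50,95]))
s=(abs(x)<70)&(z>120)&(z<270)&(y>60)&(y<130);print(s.sum(),np.percentile(y[s],[5,50,95]),x[s].min(),x[s].max(),z[s].max())
save("s3",np.hstack([cv2.resize(q[80:330,180:430],(375,375)),cv2.resize(p,(420,375))]))
o=telemetry.get_obs();print(o["ee_pos"],o["finger_gap"])
E
```

```text
1314 ((0.6769504547119141, 3.396240234375), (79.9402847290039, 39.82828140258789), 89.5335693359375) [56.20214614 61.52032681 63.36116809]
477 [38.77691807 59.61472337 65.02891739]
1888 [79.72049142 82.94194802 86.06356209] -69.98310900634401 69.99911724169583 268.21059158091623
[0.55354113 0.15660518 0.32326353] 0.4036036980411886
```

View pics/s3.png

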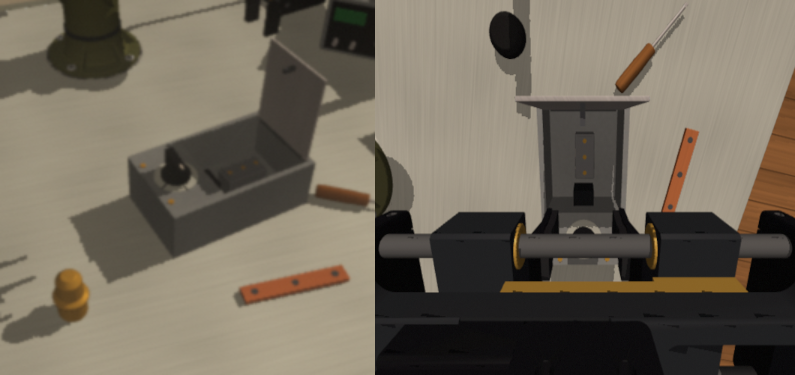

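The relay stands upright in the bay with its top at z 61.5, centred at (1,3). The flap is upright at y≈83. Next I go over and behind the flap, then plan the swing.

```bash
python3 - <<'E'
from h import *
go((*tw(0,118),.323,11.4),(*tw(0,118),.1935,11.4),v=50)
def wp(t):
    a=np.radians(t);r=118+37*(90-t)/90.
    y=84-r*np.cos(a)+3*np.sin(a)+13;z=97+r*np.sin(a)+3*np.cos(a)-21.5
    return np.array([y,z])
for t in [90,80,70,60,50,40,32,24,16,10,5,2,0]: print(t,wp(t).round())
E
```

```text
[{"linear":[38,0,0],"dr":[-0,0,0]},{"linear":[38,0,0],"dr":[-0.001,0,0]},{"linear":[38,0,0],"dr":[-0,0,0]},{"linear":[0,0,43],"dr":[-0,0,0]},{"linear":[0,0,43],"dr":[-0,0,0]}]
[{"linear":[0,0,44],"dr":[-0,0,0]}]
90 [100. 194.]
80 [ 79. 196.]
70 [ 57. 195.]
60 [ 34. 190.]
50 [ 13. 180.]
40 [ -7. 167.]
32 [-22. 153.]
24 [-34. 137.]
16 [-45. 119.]
10 [-51. 105.]
5 [-55.  92.]
2 [-57.  84.]
0 [-58.  78.]
```

>>> servo_tool([
  {"linear": [38, 0, 0], "dr": [0, 0, 0]},
  {"linear": [38, 0, 0], "dr": [0, 0, 0]},
  {"linear": [38, 0, 0], "dr": [0, 0, 0]},
  {"linear": [2, 0, 20], "dr": [0, 0, 0]},
  {"linear": [0, 0, 40], "dr": [0, 0, 0]},
])

```text
time: 17.8
ee_pos: [0.5305, 0.2717, 0.2629]
ee_rot: [-1.987, -2.433, -0.001]
ft_force: [1.0, -0.8, -1.1]
finger_gap: 0.007
```

>>> servo_tool([
  {"linear": [0, 0, 40], "dr": [0, 0, 0]},
  {"linear": [0, 0, 28], "dr": [0, 0, 0]},
  {"linear": [0, 0, 0], "dr": [0, 0, 0]},
  {"linear": [0, 0, 0], "dr": [0, 0, 0]},
])

```text
time: 18.3
ee_pos: [0.5311, 0.2706, 0.1965]
ee_rot: [-1.989, -2.431, -0.0]
ft_force: [-0.2, 0.7, 0.3]
finger_gap: 0.002
```

```bash
python3 - <<'E'
from h import *
o=telemetry.get_obs();print(tf(np.array([o["ee_pos"]])),o["ee_rot"],o["ft_force"])
E
```

```text
(array([0.80280129]), array([119.81595275]), array([196.5027707])) [-1.98947572e+00 -2.43117321e+00 -3.54256198e-04] [-0.19902162  0.6945627   0.263478  ]
```

>>> servo_tool([
  {"linear": [-20, 0, 2], "dr": [0, 0, 0]},
  {"linear": [-21, 0, -1], "dr": [0, 0, 0]},
  {"linear": [-22, 0, 0], "dr": [0, 0, 0]},
  {"linear": [-23, 0, 5], "dr": [0, 0, 0]},
  {"linear": [-21, 0, 10], "dr": [0, 0, 0]},
])

```text
time: 18.92
ee_pos: [0.5529, 0.167, 0.1816]
ee_rot: [1.988, 2.432, 0.006]
ft_force: [-0.9, 3.2, 0.0]
finger_gap: 0.001
```

>>> servo_tool([
  {"linear": [-20, 0, 13], "dr": [0, 0, 0]},
  {"linear": [-15, 0, 14], "dr": [0, 0, 0]},
  {"linear": [-12, 0, 16], "dr": [0, 0, 0]},
  {"linear": [-11, 0, 18], "dr": [0, 0, 0]},
  {"linear": [-6, 0, 14], "dr": [0, 0, 0]},
])

```text
time: 19.55
ee_pos: [0.5647, 0.1017, 0.1036]
ee_rot: [-1.99, -2.43, 0.002]
ft_force: [0.5, 2.0, 1.6]
finger_gap: 0.0
```

>>> servo_tool([
  {"linear": [-4, 0, 13], "dr": [0, 0, 0]},
  {"linear": [-2, 0, 6], "dr": [0, 0, 0]},
  {"linear": [0, 0, 0], "dr": [0, 0, 0]},
])

```text
time: 19.92
ee_pos: [0.5657, 0.0965, 0.0856]
ee_rot: [-1.989, -2.431, 0.002]
ft_force: [-1.2, 0.2, 1.3]
finger_gap: 0.007
```

```bash
python3 - <<'E'
from h import *
o=telemetry.get_obs();print(tf(np.array([o["ee_pos"]])),o["ft_force"]);print(flapz())
E
```

```text
(array([0.24522504]), array([-57.73062811]), array([85.64078208])) [-1.22972754  0.15600611  1.33008943]
[(-100, 101.2), (-70, 109.0), (-10, 105.7), (20, 104.1), (50, 103.2), (90, 103.3)]
```

>>> servo_tool([
  {"linear": [-3, 0, 6], "dr": [0, 0, 0]},
  {"linear": [0, 0, 5], "dr": [0, 0, 0]},
  {"linear": [0, 0, 4], "dr": [0, 0, 0]},
  {"linear": [0, 0, 3], "dr": [0, 0, 0]},
  {"linear": [0, 0, 0], "dr": [0, 0, 0]},
])

```text
time: 20.6
ee_pos: [0.5674, 0.094, 0.0692]
ee_rot: [1.989, 2.43, 0.001]
ft_force: [-0.3, 1.0, 7.9]
finger_gap: 0.005
```

```bash
python3 - <<'E'
from h import *
o=telemetry.get_obs();print(tf(np.array([o["ee_pos"]])),o["ft_force"]);print(flapz())
E
```

```text
(array([1.45803797]), array([-60.51388637]), array([69.17184806])) [-0.26372556  0.98731223  7.94420801]
[(-100, 100.8), (-70, 91.3), (-10, 95.5), (20, 97.1), (50, 98.7), (90, 102.8)]
```

>>> servo_tool([
  {"linear": [0, 0, 2], "dr": [0, 0, 0]},
  {"linear": [0, 0, 0], "dr": [0, 0, 0]},
  {"linear": [0, 0, -15], "dr": [0, 0, 0]},
  {"linear": [0, 0, -50], "dr": [0, 0, 0]},
  {"linear": [0, 0, -60], "dr": [0, 0, 0]},
])

```text
time: 21.28
ee_pos: [0.5653, 0.0932, 0.1912]
ee_rot: [-1.988, -2.429, 0.004]
ft_force: [0.9, -0.1, 0.7]
finger_gap: 0.002
```

>>> servo_tool([
  {"linear": [-35, 0, 0], "dr": [0, 0, -0.17]},
  {"linear": [-30, 0, 0], "dr": [0, 0, -0.17]},
  {"linear": [0, 0, 0], "dr": [0, 0, -0.17]},
  {"linear": [0, 0, 0], "dr": [0, 0, -0.17]},
  {"linear": [0, 0, 0], "dr": [0, 0, -0.17]},
])

```text
time: 21.9
ee_pos: [0.5838, 0.0312, 0.1907]
ee_rot: [-0.802, -3.036, 0.001]
ft_force: [0.1, 0.6, 0.2]
finger_gap: -0.0
```

```bash
python3 - <<'E'
from h import *
o=telemetry.get_obs();print(tf(np.array([o["ee_pos"]])));print(flapz())
p,d,m,T=cam("scene");save("s4",p);r=spotter.cut_out("selector_grip","scene")
x,y,z=tf(cloud(m,T,d,np.ones(d.shape,bool)));s=(z>132)&(z<145)&(abs(x)<45)&(y>-180)&(y<-90)
print(s.sum(),cv2.minAreaRect(np.stack([x[s],y[s]],1).astype(np.float32)))
s=(abs(x)<75)&(z>115)&(y>-20)&(y<120);print("above flap",s.sum())
go((*tw(0,-135),.2,11.4+86),v=50)
E
```

```text
(array([5.17456132]), array([-125.29931582]), array([190.74751968]))
[(-100, 101.5), (-70, 102.0), (-10, 101.5), (20, 101.0), (50, 100.9), (90, 103.1)]
140 ((0.5988216400146484, -138.93824768066406), (15.901413917541504, 64.99613189697266), 84.6341781616211)
above flap 0
[{"linear":[-1,-3,-2],"dr":[-0,-0,-0.164]},{"linear":[0,-3,-2],"dr":[-0,-0,-0.163]},{"linear":[0,-3,-3],"dr":[-0,-0,-0.164]},{"linear":[1,-2,-2],"dr":[-0,-0.001,-0.163]}]
```

The flap has latched: it is level at 101–102 mm and nothing rises above it. The knob bar is centred at tester (0.6,-139), at -5° to tester x. I'll open the jaws and come down over it.

>>> servo_tool([
  {"linear": [-1, -3, 0], "dr": [0, 0, -0.164]},
  {"linear": [0, -4, 0], "dr": [0, 0, -0.163]},
  {"linear": [0, -4, 0], "dr": [0, 0, -0.164]},
  {"linear": [1, -3, 0], "dr": [0, 0, -0.14]},
  {"linear": [0, 0, 0], "dr": [0, 0, 0]},
], claw=0.6)

```text
time: 22.68
ee_pos: [0.5803, 0.0175, 0.1909]
ee_rot: [0.164, -3.137, 0.0]
ft_force: [0.4, -0.3, -0.9]
finger_gap: 0.489
```

```bash
python3 - <<'E'
from h import *
o=telemetry.get_obs();print(o["finger_gap"],o["joints"])
p,d,m,T=cam("wrist");x,y,z=tf(cloud(m,T,d,np.ones(d.shape,bool)))
s=(z>132)&(z<145)&(abs(x)<45)&(y>-180)&(y<-90)
if s.sum()>20: print(s.sum(),cv2.minAreaRect(np.stack([x[s],y[s]],1).astype(np.float32)))
print(tf(np.array([o["ee_pos"]])))
go((*tw(0,-136),.095,11.4+85),v=40)
E
```

```text
0.4889495647572906 [ 0.77114648  0.32878966 -1.02612031  1.61451762  0.28631109  1.36131566
  1.38383266]
1348 ((-3.1328277587890625, -136.18348693847656), (15.547103881835938, 63.4312629699707), 85.0486831665039)
(array([-1.01508041]), array([-138.05795824]), array([190.93874573]))
[{"linear":[0,1,32],"dr":[-0,-0,-0.002]},{"linear":[0,0,32],"dr":[-0,-0,-0.003]},{"linear":[-1,1,32],"dr":[-0,-0,-0.002]}]
```

>>> servo_tool([
  {"linear": [0, 1, 30], "dr": [0, 0, 0]},
  {"linear": [0, 1, 30], "dr": [0, 0, 0]},
  {"linear": [0, 0, 26], "dr": [0, 0, 0]},
  {"linear": [0, 0, 10], "dr": [0, 0, 0]},
  {"linear": [0, 0, 0], "dr": [0, 0, 0]},
], claw=0.6)

```text
time: 23.35
ee_pos: [0.5801, 0.0201, 0.095]
ee_rot: [0.169, -3.136, -0.0]
ft_force: [0.2, -0.7, -1.1]
finger_gap: 0.597
```

>>> servo_tool([
  {"linear": [0, 0, 0], "dr": [0, 0, 0]},
  {"linear": [0, 0, 0], "dr": [0, 0, 0]},
  {"linear": [0, 0, 0], "dr": [0, 0, 0]},
  {"linear": [0, 0, 0], "dr": [0, 0, 0]},
  {"linear": [0, 0, 0], "dr": [0, 0, 0]},
], claw=0, force=15)

```text
time: 23.98
ee_pos: [0.5805, 0.0191, 0.0953]
ee_rot: [-0.171, 3.137, -0.002]
ft_force: [-0.4, -1.4, 0.4]
finger_gap: 0.185
```

>>> servo_tool([
  {"linear": [0, 0, 0], "dr": [0, 0, 0.12]},
  {"linear": [0, 0, 0], "dr": [0, 0, 0.12]},
  {"linear": [0, 0, 0], "dr": [0, 0, 0.12]},
  {"linear": [0, 0, 0], "dr": [0, 0, 0.12]},
  {"linear": [0, 0, 0], "dr": [0, 0, 0.12]},
])

```text
time: 24.6
ee_pos: [0.5804, 0.0186, 0.0953]
ee_rot: [0.77, 3.045, -0.003]
ft_force: [-0.9, -2.2, 1.6]
finger_gap: 0.183
```

>>> servo_tool([
  {"linear": [0, 0, 0], "dr": [0, 0, 0.12]},
  {"linear": [0, 0, 0], "dr": [0, 0, 0.12]},
  {"linear": [0, 0, 0], "dr": [0, 0, 0.12]},
  {"linear": [0, 0, 0], "dr": [0, 0, 0.06]},
  {"linear": [0, 0, 0], "dr": [0, 0, 0]},
])

```text
time: 25.22
ee_pos: [0.5802, 0.0184, 0.0953]
ee_rot: [1.382, 2.821, -0.003]
ft_force: [-0.9, -3.7, 3.6]
finger_gap: 0.183
```

```bash
python3 - <<'E'
from h import *
o=telemetry.get_obs();Y=R.from_rotvec(o["ee_rot"]).as_matrix()[:,1];print(np.degrees(np.arctan2(Y[1],Y[0])),o["torque"],o["ft_force"],o["joints"])
E
```

```text
37.79606234151694 [-0.7959912   0.2228457  -0.07087039] [-0.91522054 -3.67848086  3.62842037] [ 0.58654663  0.3486202  -0.79251628  1.73425417  0.26938664  1.17154751
  0.37761342]
```

>>> servo_tool([
  {"linear": [0, 0, 0], "dr": [0, 0, 0.05]},
  {"linear": [0, 0, 0], "dr": [0, 0, 0.03]},
  {"linear": [0, 0, 0], "dr": [0, 0, 0]},
])

```text
time: 25.6
ee_pos: [0.5802, 0.0183, 0.0953]
ee_rot: [1.492, 2.764, -0.004]
ft_force: [-1.3, -5.1, 3.6]
finger_gap: 0.189
```

```bash
python3 - <<'E'
from h import *
o=telemetry.get_obs();Y=R.from_rotvec(o["ee_rot"]).as_matrix()[:,1];print(np.degrees(np.arctan2(Y[1],Y[0])),o["torque"],o["ft_force"])
E
```

```text
33.27118354195421 [-1.17808369  0.16195924  0.39724964] [-1.27050288 -5.07276659  3.64641058]
```

>>> servo_tool([
  {"linear": [0, 0, 0], "dr": [0, 0, 0]},
  {"linear": [0, 0, 0], "dr": [0, 0, 0]},
  {"linear": [0, 0, 0], "dr": [0, 0, 0]},
  {"linear": [0, 0, -30], "dr": [0, 0, 0]},
  {"linear": [0, 0, -50], "dr": [0, 0, 0]},
], claw=0.6)

```text
time: 26.22
ee_pos: [0.5788, 0.0202, 0.1742]
ee_rot: [-1.491, -2.761, 0.002]
ft_force: [0.4, -0.5, -0.1]
finger_gap: 0.582
```

>>> servo_tool([
  {"linear": [0, 0, -50], "dr": [0, 0, 0]},
  {"linear": [0, 0, -50], "dr": [0, 0, 0]},
  {"linear": [0, 0, 0], "dr": [0, 0, 0]},
  {"linear": [0, 0, 0], "dr": [0, 0, 0]},
])

```text
time: 26.72
ee_pos: [0.58, 0.0202, 0.2745]
ee_rot: [-1.493, -2.764, 0.0]
ft_force: [0.0, -1.0, 0.2]
finger_gap: 0.598
```

```bash
python3 - <<'E'
from h import *
print(flapz())
for n in ("wrist","scene"):
    p,d,m,T=cam(n);x,y,z=tf(cloud(m,T,d,np.ones(d.shape,bool)))
    s=(z>132)&(z<145)&(abs(x)<45)&(y>-180)&(y<-90)
    if s.sum()>20: print(n,s.sum(),cv2.minAreaRect(np.stack([x[s],y[s]],1).astype(np.float32)))
save("end",p)
print(telemetry.get_obs()["ft_force"])
E
```

```text
[(-100, 101.2), (-70, 102.0), (-10, 101.6), (20, 101.1), (50, 101.3), (90, 103.2)]
wrist 774 ((-2.0705456733703613, -135.8440399169922), (15.920342445373535, 64.27737426757812), 24.151609420776367)
scene 156 ((-0.5178570747375488, -138.45387268066406), (17.369094848632812, 65.64395141601562), 23.497745513916016)
[ 0.01073937  0.39525474 -1.59800418]
```

View pics/end.png

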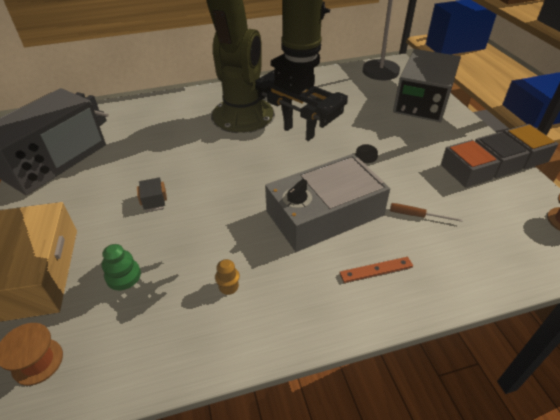

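The flap is shut at (345,180). The knob at (297,190) reads -65.9°, or 1.149 rad, which is the end stop. The bystanders are in place and the gripper is clear.

```bash
python3 -c "
from h import *
print(ticket.finish_job())"
```

```text
the job is handed in; nothing more can be done
None
```

I did the whole job in the order asked and handed it in at about 27 s of the 72 s allowed; the hand-in gives no verdict.

- **Flap opening:** I pressed the flap to its stop, at up to 13 N, and it sprang open.
- **Relay:** I lowered it until it touched the bay floor and only then let go. Depth showed it upright, with its top at 61.5 mm against the 62 mm expected, and about 3 mm from the bay origin. The shut flap hides it now, so I could not check it again at the end.
- **Flap closing:** I swung the flap down and pressed it once to the stop. It stayed level at 101–102 mm with nothing touching it, both right after the press and at the end.
- **Knob:** I turned it to the end stop. After I let go, the wrist camera put it at 1.149 rad against the 1.15 stop; the scene camera agreed within a degree.
- **Other things:** They look undisturbed in the last picture, but I did not measure them again.

**One disagreement:** the reported tool point lies about 21.5 mm beyond the actual fingertips. Both the flap contact and the camera depth showed it, and I allowed for it in every contact move after that first press.

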